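# Change the plaque in the drilling jig

### The job

Change the workpiece in the drilling jig: flip the red-knobbed hold-down lever back until it snaps open, then slide the pale undrilled plaque along the back fence into the lane, so that it pushes the dark drilled plaque out to the left onto the out-feed and stops with its ends level with the two ends of the straight red front rail. Then flip the lever forward so it snaps down on the new plaque, and finally rock the extractor switch over to its green side. Both plaques stay flat on the jig, and the other things on the bench are left where they are.

Things in the scene. Friction and masses are not known exactly. Their poses are not given: they have to be found in the camera images.
- jig: Fixed grey drilling jig. Origin: underside of the deck, straight below the clamping pad; z up, x across the lane to the back fence (away from the robot), y along the lane from in-feed (right, -y) to out-feed (left, +y). Deck 18 mm thick: x = -120..170 mm over y = -290..-70 mm (in-feed apron), x = -60..170 mm over y = -70..240 mm (lane, out-feed).
- fence (a point): Point on the front face of the aluminium back fence, at the deck's top: jig x = 36, y = 0, z = 18 mm. The straight fence runs along jig y from -290 to 240 mm and stands 16 mm above the deck.
- front_rail (a point): Middle of the lane-side face of the straight red front rail, at the deck's top: jig x = -40, y = 0, z = 18 mm. Rail 12 mm high and thick, along jig y from -70 to 70 mm; a short red flare leads in from its right end, out to about x = -68, y = -94 mm. The lane between rail and fence is 76 mm wide.
- hinge (a point): Hinge of the hold-down: jig x = 65, y = 0, z = 68 mm, its axis along jig y, between two steel cheeks that fill x = 50..86 mm, y = -23..23 mm up to z = 82 mm.
- holddown (a joint): Hold-down lever, rad. 0 = shut: pad on a plaque, handle leaning 25 degrees to the robot (jig -x); grows as the knob goes over to +x; 0.96 = open, leaning 30 degrees to +x, pad 50 mm up. A spring snaps it to the side of 0.46 it is on; about 5 N on the knob moves it. Its arm, 18 mm wide, reaches 65 mm in front of the hinge to the pad, 24 mm wide.
- knob (a point): Centre of the red ball knob (40 mm across) on the hold-down's handle, 85 mm from its hinge. Shut, it is at jig x = 29, y = 0, z = 145 mm; open, at x = 108, z = 142 mm; at mid-swing x = 69, z = 153 mm.
- blank_center (a point): Centre of the new plaque: pale wood, 64 (x) by 140 (y) by 22 mm (z), three black pencil crosses on top, about 0.13 kg; starts askew on the in-feed apron at the right of the jig, away from the fence. Its axes are the plaque's own, y along its length.
- drilled_center (a point): Centre of the finished plaque: dark wood with three drilled holes, same size and axes; starts under the pad in the lane.
- switchbox: Fixed yellow switch box on the jig's back deck behind the in-feed fence, 70 (x) by 110 (y) mm, 46 mm high; origin at the centre of its underside. The rocker turns about the box's x axis, 60 mm above the origin; its green end is at +y, its red end at -y.
- rocker (a joint): Rocker switch angle, rad: 0 = off (green end up, red end down), 0.48 = on (green end down). Spring snaps it away from its centre 0.24; about 5 N down on the green end, through about 7 mm, carries it past.
- rocker_green (a point): Point on the top face of the rocker (36 mm wide, 74 mm long) over its green end, 26 mm from the pivot along the rocker; moves down 12 mm from off to on.
- screw_jar: screw-top glass jar, 60 mm wide, 75 mm high, standing on the jig's back deck at the left; leave it where it is. Origin at the centre of its underside.
- brush: bench brush, 160 mm long, lying on the bench in front of the out-feed; leave it where it is. Origin at mid-length.
- glue: yellow glue bottle, 60 mm wide, 180 mm high, at the left; leave it where it is. Origin at the centre of its underside.
- hammer: hammer, 280 mm long, lying at the left; leave it where it is. Origin at mid-length.
- wrench: steel wrench, 180 mm long, lying beyond the jig; leave it where it is. Origin at mid-length.
- mug: blue mug, 80 mm wide, 95 mm high, at the right; leave it where it is. Origin at the centre of its underside.
- paint_can: paint can, 84 mm wide, 110 mm high, beyond the jig; leave it where it is. Origin at the centre of its underside.
Things that resemble listed ones, but are neither listed nor needed, are in the scene too. Of the things shaped like the part that bears drilled_center, the dark wooden one is meant. Leave any turquoise look-alike of the part that bears blank_center alone.

How it is judged:
On the way, in this order (a step that is already met when the one before it is completed fails the run):
1. the hold-down lever is snapped open (value of joint holddown above 0.8 rad), for 0.1 s.
2. with the lever open, the new plaque lies in the lane with its ends level with the front rail's (within 10 mm) and the drilled one lies on the out-feed (y of blank_center in the frame of jig between -0.01 and 0.01 m and x of blank_center in the frame of jig between -0.012 and 0.012 m and z of blank_center in the frame of jig between 0.024 and 0.034 m and angle between the y axis of blank_center and the y axis of jig, either way round below 0.12 rad and y of drilled_center in the frame of jig between 0.125 and 0.2 m and x of drilled_center in the frame of jig between -0.05 and 0.05 m and z of drilled_center in the frame of jig between 0.024 and 0.034 m and value of joint holddown above 0.8 rad), for 0.2 s.
3. the hold-down is snapped shut on the new plaque (y of blank_center in the frame of jig between -0.01 and 0.01 m and x of blank_center in the frame of jig between -0.012 and 0.012 m and z of blank_center in the frame of jig between 0.024 and 0.034 m and angle between the y axis of blank_center and the y axis of jig, either way round below 0.12 rad and y of drilled_center in the frame of jig between 0.125 and 0.2 m and x of drilled_center in the frame of jig between -0.05 and 0.05 m and z of drilled_center in the frame of jig between 0.024 and 0.034 m and value of joint holddown between -0.05 and 0.06 rad), for 0.2 s.
4. the rocker switch is snapped to green (value of joint rocker above 0.4 rad), for 0.1 s.
At the end, for the whole second after the job is handed in: The new plaque lies flat in the lane, centred along the front rail within 10 mm, with the hold-down shut on it (joint -0.05 to 0.06); the drilled plaque lies flat on the out-feed, its centre 125 to 200 mm left of the pad and within 50 mm of the lane's middle line; the rocker is on (above 0.40) (all of step 3 and value of joint rocker above 0.4 rad); the robot touches nothing.
It fails at once if a bystander is moved more than 30 mm (distance of any of screw_jar, brush, glue, hammer, wrench, mug, paint_can from where it was at the start of the episode above 0.03 m).
It fails at once if a plaque is tipped up more than 30 degrees or falls off the jig's deck (angle between any of blank_center, drilled_center's own z axis and vertical above 0.52 rad or height (world z) of any of blank_center, drilled_center below 0.02 m).
It also fails if it takes over 54 s, if anything falls off the work surface, if the arm or the gripper's body presses on something with over 40 N, if the wrist force passes 120 N, or if a joint passes its speed limit or range.

### The arm

A 6-joint arm with a two-finger parallel gripper is mounted at the origin on the work surface. World frame = base frame: x ahead of the robot, y to its left, z up, the work surface at z = 0. Lengths are in m, angles in rad, forces in N, time in s.
With the tool pointing down it reaches from about 0.35 to 0.85 m from the base axis. Payload 8.1 kg.
Tool frame: the origin (TCP) lies midway between the tips of the shut fingers; the grasp point (between the pads) lies 19 mm behind it (robot.grip_point_offset is the distance from the TCP to the grasp point, in m); z points along the fingers, y is the line along which they close (so a half turn about z gives the same grasp; the last joint's range is limited). The gripper opens to 93 mm and grips with 3 to 60 N. Pads are 15 mm wide; open, the fingers measure 128 mm over their backs; the gripper's body (75 mm by 188 mm) begins 65 mm behind the grasp point.
Start: joints at [1.222, 0.13, 1.488, -0, 1.523, -0.085], TCP at [0.156, 0.579, 0.219] pointing down, gripper open.
Joint ranges: [-2.96, 2.96], [-0.89, 2.26], [0.02, 2.5], [-1.34, 4.48], [0, 2.73], [-2.66, 2.66]. Speed limits (rad/s): [2.39, 2.39, 2.79, 3.14, 3.14, 3.14].

### API

Orientations are given as a rotation vector (axis times angle).
In Python, from plant import robot, read_camera, job gives the robot as it stands.
- The arm moves only by the shell command python3 -m inch 'ROWS' [FORCE]. ROWS is JSON, one flat list of numbers, 5 for each row, row after row: the shift along the world's x, y, z in mm, then the turn about the world's z in degrees, then the opening in per cent of the stroke, from 0 (shut) to 100 (fully open). In form: [dx, dy, dz, yaw, hand, dx, dy, dz, yaw, hand, ...]. A call has 1 to 10 rows; each row is the pose to reach, as a shift and turn from the pose commanded when the call began; what a row does not reach only later rows make up. A row lasts 1/12 s, in which the tool goes at most 41.7 mm and 7.16 degrees, less where a joint would pass 70% of its speed; a pose out of reach is approached as far as the arm can. A call with a gripper value outside its range is refused whole. The fingers move at their own pace and stop on an object; FORCE is the grip in N (left out, the last holds). Time passes only in rows, so rows that repeat a pose let the fingers close. It gives the time, the measured TCP pose, the force, the opening and the grip force at its end, in the units of the state.
- robot.read_state(): the state, without advancing time (a new reading comes with each control period).
- read_camera(name): name is "scene" or "top"; returns a dict with "image" (420x560x3 uint8, blue, green, red), "K" (3x3 intrinsics, pixels), "extrinsics" (4x4, takes a point from world to camera coordinates). Camera axes: x right, y down, z forward; pixel columns grow to the right and rows downward; lengths in m; the calibration is good to about 2 mm. A picture is of the moment at which its call begins. There is no depth.
- job.close_job(): hands the job in; it is judged then, once.
The state is a dict: "t": time; "q": joint angles; "dq": joint speeds; "joint_torque": joint torques, N m; "tool_pos": TCP position; "orientation": TCP orientation; "force": force on the tool from outside, world axes, zero at the start; "wrist_torque": the same for the moment, N m; "opening": finger opening in m; "gripper_force": force on a finger pad.
Only numpy, scipy, OpenCV 4.12 (cv2) and the standard library are available. Lean on these libraries where they do the work, as an engineer would, in place of code of your own. Each camera call takes 0.05 s, during which the arm holds its last target. There are 200 camera calls.

## Working session

There is one attempt and no reset: what is moved stays moved. The work goes in short steps, Python scripts to look and compute and a shell command to move; the robot and the scene stay as the last step left them, time stands still between calls to the robot, and variables do not carry over. Pictures are saved under pics/ and viewed, at most 10 in all, crops included, and the job is handed in when it is done.

```bash
mkdir -p pics; ls
python3 - <<'E'
from plant import robot, read_camera, job
import cv2,numpy as np
for n in("scene","top"):
    c=read_camera(n);cv2.imwrite(f"pics/{n}0.png",c["image"]);print(n,c["K"].tolist(),np.round(c["extrinsics"],4).tolist())
s=robot.read_state();print(s["t"],s["tool_pos"],s["orientation"],s["opening"])
E
```

```text
pics
scene [[486.39767142617353, 0.0, 275.4831069791842], [0.0, 486.39767142617353, 210.4605670605067], [0.0, 0.0, 1.0]] [[0.0888, 0.9959, 0.0177, -0.0519], [0.537, -0.0329, -0.843, -0.228], [-0.8389, 0.0844, -0.5377, 2.0963], [0.0, 0.0, 0.0, 1.0]]
top [[504.13166402415214, 0.0, 279.45038412288403], [0.0, 504.13166402415214, 210.6380354707976], [0.0, 0.0, 1.0]] [[0.0006, -0.9999, 0.0162, -0.0259], [-0.9861, -0.0033, -0.1659, 0.5998], [0.166, -0.0159, -0.986, 1.4401], [0.0, 0.0, 0.0, 1.0]]
0.1 [0.15624233 0.57876111 0.21769125] [-4.13094307e-01 -3.11394610e+00  2.60636800e-03] 0.09323634744598863
```

View pics/scene0.png

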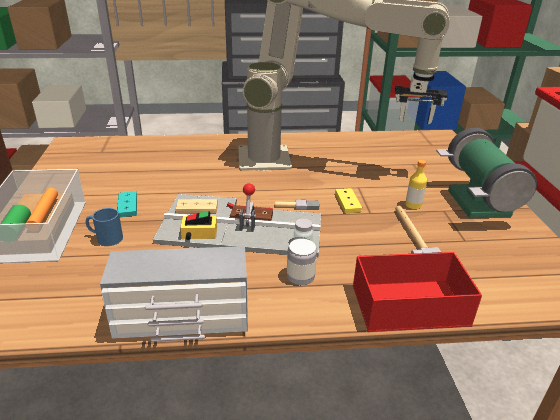

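View pics/top0.png

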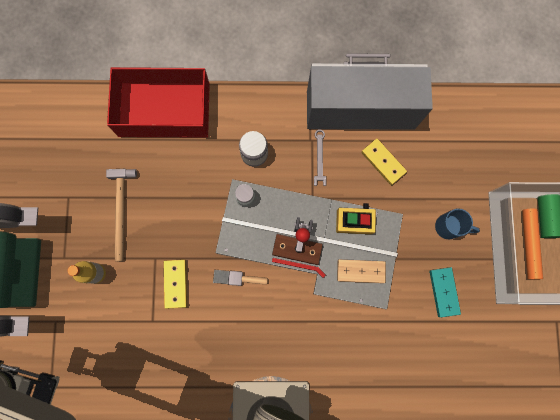

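The top view shows the jig at about (310,240), turned about 10°, with the blank at (361,271), the dark plaque at (298,247), the knob at (303,235) and the switch at (356,219). I'll enlarge that area.

Run:
```python
import cv2
im=cv2.imread("pics/top0.png")[170:315,205:410]
cv2.imwrite("pics/c0.png",cv2.resize(im,None,fx=3.9,fy=3.9,interpolation=cv2.INTER_CUBIC))
```

```text
(no output)
```

View pics/c0.png

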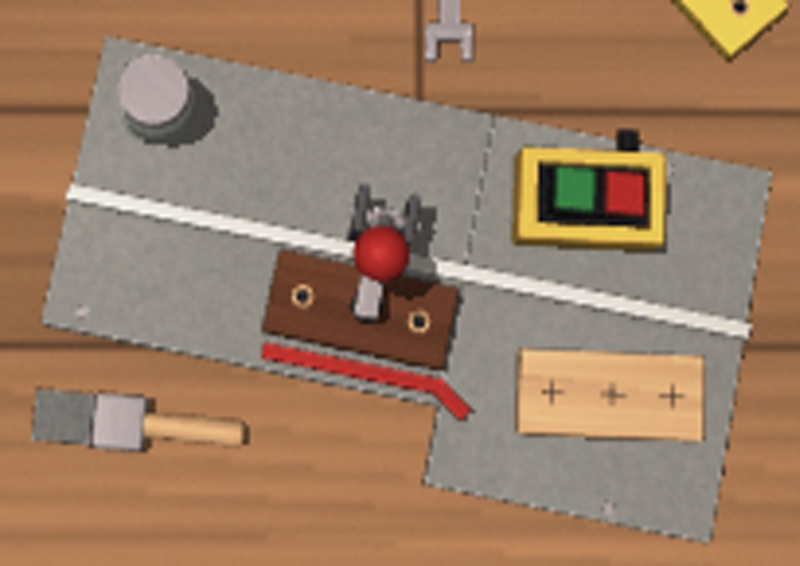

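```bash
cat > h.py <<'E'
import numpy as np
from scipy.optimize import least_squares
K=np.array([[504.13166,0,279.45038],[0,504.13166,210.63804],[0,0,1]])
from plant import read_camera
def cam(n="top"):
    c=read_camera(n); return c
def ray(c,uv,z):
    K=c["K"];E=c["extrinsics"];R=E[:3,:3];t=E[:3,3]
    o=-R.T@t;d=R.T@np.linalg.solve(K,[uv[0],uv[1],1]);return (o+d*(z-o[2])/d[2])[:2]
def proj(c,p):
    E=c["extrinsics"];q=c["K"]@(E[:3,:3]@np.asarray(p)+E[:3,3]);return q[:2]/q[2]
def cr(p): return ((p[0]+.5)/3.9-.5+205,(p[1]+.5)/3.9-.5+170)
def fitpose(P,W):
    f=lambda v:(np.array(P)@np.array([[np.cos(v[2]),np.sin(v[2])],[-np.sin(v[2]),np.cos(v[2])]])+v[:2]-W).ravel()
    r=least_squares(f,[W[:,0].mean(),W[:,1].mean(),0]);return r.x,np.abs(r.fun).max()
E
python3 - <<'E'
from h import *
c=cam()
rc=lambda ps,z:np.array([ray(c,cr(p),z) for p in ps])
j,e=fitpose(np.array([(170,240),(170,-290),(-120,-290),(-120,-70),(-60,240)])/1e3,rc([(105,38),(772,172),(712,542),(425,483),(43,325)],.018));print("jig",j,np.degrees(j[2]),e)
R=np.array([[np.cos(j[2]),-np.sin(j[2])],[np.sin(j[2]),np.cos(j[2])]])
pl=np.array([(32,70),(32,-70),(-32,-70),(-32,70)])/1e3
for n,ps in(("blank",[(520,349),(704,356),(702,440),(517,434)]),("drilled",[(277,251),(460,288),(445,368),(262,331)])):
    b,e=fitpose(pl,rc(ps,.040));print(n,b,np.degrees(b[2]),e,"injig",R.T@(b[:2]-j[:2]))
b,e=fitpose(np.array([(35,55),(35,-55),(-35,-55),(-35,55)])/1e3,rc([(518,148),(665,154),(663,248),(514,242)],.064));print("box",b,np.degrees(b[2]),e)
Rb=np.array([[np.cos(b[2]),-np.sin(b[2])],[np.sin(b[2]),np.cos(b[2])]])
print("green",b[:2]+Rb@[0,.026]," check img",ray(c,cr((576,188)),.082))
for n,p in dict(shut=(.029,0),mid=(.069,0),open=(.108,0),hinge=(.065,0)).items(): print(n,j[:2]+R@p)
print("knobimg",ray(c,cr((381,252)),.145))
print("jar",ray(c,cr((155,92)),.093))
E
```

```text
jig [ 0.48855322 -0.08127584 -0.19764141] -11.324018441971747 0.0014482268688999766
blank [ 0.42383701 -0.26438588 -0.0374459 ] -2.145491762085418 0.001234475847276928 injig [-0.02750136 -0.19225283]
drilled [ 0.48749272 -0.07712079 -0.1965284 ] -11.260247760708243 0.001395310763995572 injig [-0.00185573  0.00386593]
box [ 0.56947351 -0.24836093 -0.04318111] -2.4740953491062054 0.0013193257987605678
green [ 0.57059587 -0.22238516]  check img [ 0.57411561 -0.23504912]
shut [ 0.51698866 -0.0869702 ]
mid [ 0.55620996 -0.09482449]
open [ 0.59445072 -0.10248242]
hinge [ 0.55228783 -0.09403906]
knobimg [ 0.5183794  -0.08606437]
jar [0.64327352 0.07717453]
```

The blank sits askew at jig (-27,-192) mm, and the jig yaw is -11.3°. Next I'll shut the fingers and move to just in front of the knob.

```bash
python3 -m inch '[100,-213,40,4,0,308,-655,40,4,0,308,-655,40,4,0,308,-655,40,4,0,308,-655,40,4,0,308,-655,40,4,0,308,-655,40,4,0,308,-655,40,4,0,308,-655,40,4,0,308,-655,40,4,0]' 40; python3 -c "
from plant import robot
print(robot.read_state()['orientation'])"
```

```text
t: 0.98
tool_pos: [0.3334, 0.2013, 0.2438]
orientation: [0.303, 3.126, 0.0]
force: [1.5, 0.2, 0.9]
opening: 0.0307
gripper_force: 0.0
[3.03336413e-01 3.12648577e+00 3.85859902e-04]
```

```bash
python3 -m inch '[125,-275,0,0,0,125,-275,0,0,0,125,-275,0,0,0,125,-275,0,0,0,125,-275,0,0,0,125,-275,0,0,0,125,-275,0,0,0,125,-275,0,0,0,125,-275,0,0,0,125,-275,0,0,0]'
```

```text
t: 1.82
tool_pos: [0.4579, -0.0718, 0.2432]
orientation: [-0.307, -3.125, -0.001]
force: [-0.8, 0.2, -1.0]
opening: 0.0006
gripper_force: 0.0
```

```bash
python3 -m inch '[0,-3,-40,0,0,0,-3,-75,0,0,0,-3,-98,0,0,15,-6,-98,0,0,30,-9,-98,0,0,45,-12,-98,0,0,60,-15,-98,0,0,75,-18,-98,0,0,88,-21,-98,0,0,88,-21,-98,0,0]'
python3 - <<'E'
from h import *;import cv2
a=cam()["image"][170:315,205:410];b=cam("scene")["image"][160:280,120:350]
f=lambda i,s:cv2.resize(i,s,interpolation=cv2.INTER_CUBIC)
cv2.imwrite("pics/c1.png",np.hstack([f(a,(400,283)),f(b,(400,283))]))
E
```

```text
t: 2.65
tool_pos: [0.5476, -0.091, 0.1461]
orientation: [0.3, 3.126, 0.0]
force: [0.9, -0.6, -0.2]
opening: 0.0004
gripper_force: 0.0
```

View pics/c1.png

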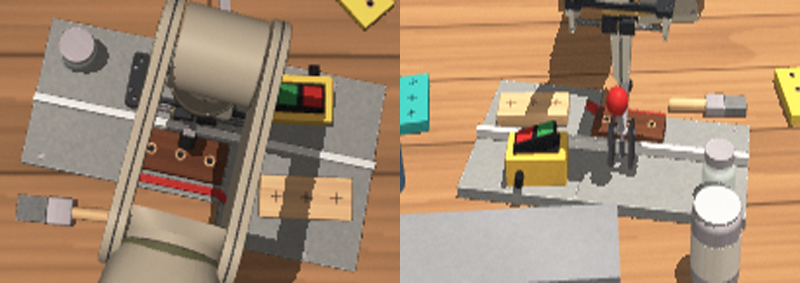

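The scene inset shows the knob leaning back and all three dark holes in view, so the lever is open. Next I'll back off and go round in front of the blank, to square it against the fence using the parted fingers as a wide pusher.

```bash
python3 -m inch '[-39,8,0,0,0,-75,10,10,-0.4,65,-105,-20,10,-0.4,65,-130,-52,10,-0.4,65,-150,-85,10,-0.4,65,-175,-118,10,-0.4,65,-190,-150,0,-0.4,65,-190,-159,-38,-0.4,65,-190,-159,-78,-0.4,65,-190,-159,-78,-0.4,65]'; python3 -m inch '[0,0,-41,0,65,0,0,-41,0,65,0,0,-41,0,65]'
```

```text
t: 3.58
tool_pos: [0.3513, -0.2479, 0.0607]
orientation: [-0.317, -3.117, -0.01]
force: [-1.0, 1.7, -1.1]
opening: 0.0557
gripper_force: 0.0
t: 3.83
tool_pos: [0.355, -0.2498, 0.0264]
orientation: [-0.313, -3.122, -0.004]
force: [-0.3, -0.5, 0.7]
opening: 0.0601
gripper_force: 0.0
```

```bash
python3 -m inch '[12,-2,0,0,65,24,-5,0,0,65,34,-7,0,0,65,44,-9,0,0,65,49,-10,0,0,65,53,-10.6,0,0,65,56,-11,0,0,65,58,-11.5,0,0,65,58,-11.5,0,0,65]'
python3 - <<'E'
from h import *;import cv2
a=cam()["image"][170:315,205:410]
cv2.imwrite("pics/c2.png",cv2.resize(a,(800,566),interpolation=cv2.INTER_CUBIC))
E
```

```text
t: 4.58
tool_pos: [0.4134, -0.2631, 0.0273]
orientation: [-0.314, -3.124, -0.0]
force: [-5.9, 0.7, 3.7]
opening: 0.0604
gripper_force: 2.5
```

View pics/c2.png

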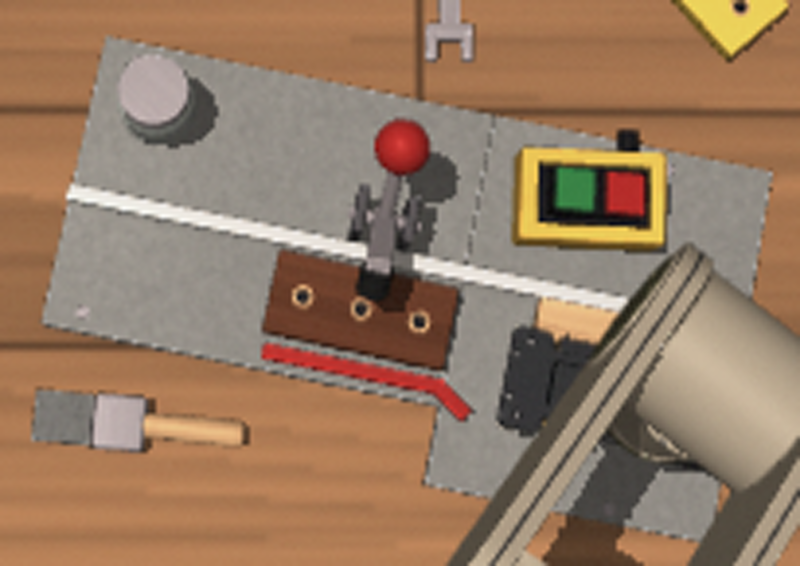

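Run:
```python
from h import *
c=cam()
j=np.array([.48855,-.08128]);a=-.1976;R=np.array([[np.cos(a),-np.sin(a)],[np.sin(a),np.cos(a)]])
print("blank left rear corner jig",R.T@(ray(c,cr((538,298)),.04)-j))
i=c["image"];h=__import__("cv2").cvtColor(i,40)
m=(abs(h[...,0].astype(int)-88)<10)&(h[...,1]>100);m[:250]=0;m[:,:420]=0;m[:,480:]=0
v,u=np.nonzero(m);P=np.array([ray(c,p,.02) for p in zip(u,v)]);print("turq",P.min(0),P.max(0),"jig",(( P-j)@R).min(0),((P-j)@R).max(0))
for y in(-.285,-.28,-.275): print(y,j+R@[.003,y])
```

```text
blank left rear corner jig [ 0.03314967 -0.12577134]
turq [ 0.29349923 -0.55529547] [ 0.4334871  -0.47241379] jig [-0.11102475 -0.50139019] [ 0.03530046 -0.39651956]
-0.285 [ 0.43554139 -0.36132301]
-0.28 [ 0.43652297 -0.35642031]
-0.275 [ 0.43750456 -0.3515176 ]
```

```bash
python3 -m inch '[-20,4,0,0,65,-25,5,35,0,65,-25,5,70,0,40]'; python3 -c "
from plant import robot
print(robot.read_state()['q'])"
```

```text
t: 4.93
tool_pos: [0.3859, -0.256, 0.095]
orientation: [-0.315, -3.12, -0.006]
force: [0.1, -0.5, 0.6]
opening: 0.0571
gripper_force: 0.0
[-6.96594919e-01 -1.42048417e-01  1.99071646e+00 -2.95296974e-05
  1.30022822e+00 -2.06604937e+00]
```

```bash
python3 -m inch '[0,-20,10,-90,20,0,-50,10,-90,20,10,-80,10,-90,20,20,-109,10,-90,20,35,-109,10,-90,20,45,-109,10,-90,20,45,-109,10,-90,20,45,-109,10,-90,20,45,-109,10,-90,20,45,-109,10,-90,20]'; python3 -m inch '[0,0,0,-19,20,0,0,0,-19,20,0,0,0,-19,20,0,0,0,-19,20]';  python3 -c "
from plant import robot
print(robot.read_state()['q'])"
```

```text
t: 5.77
tool_pos: [0.4343, -0.3673, 0.1072]
orientation: [2.092, 2.344, 0.0]
force: [0.8, 0.4, 0.0]
opening: 0.0184
gripper_force: 0.0
t: 6.1
tool_pos: [0.4343, -0.3673, 0.1073]
orientation: [2.447, 1.969, 0.0]
force: [-0.2, 1.2, -0.4]
opening: 0.019
gripper_force: 0.0
[-7.92245502e-01  1.26337270e-01  1.70013144e+00  1.25450902e-04
  1.31480687e+00 -5.76580034e-01]
```

```bash
python3 -m inch '[0,0,-40,1,20,0,0,-80,1,20,0,0,-80,1,20,2,10,-80,1,20,4,18,-80,1,20,6,30,-80,1,20,8.5,43,-80,1,20,11,56,-80,1,20,14,69,-80,1,20,16,80,-80,1,20]'; python3 -m inch '[2,10,0,0,20,4,20,0,0,20,6,30,0,0,20,8,40,0,0,20,10,50,0,0,20,12,60,0,0,20,14,70,0,0,20,16,80,0,0,20,18,90,0,0,20,18,90,0,0,20]'
python3 - <<'E'
from h import *;import cv2
a=cam()["image"][170:315,205:410];b=cam("scene")["image"][160:280,120:350]
f=lambda i,s:cv2.resize(i,s,interpolation=cv2.INTER_CUBIC)
cv2.imwrite("pics/c3.png",np.hstack([f(a,(400,283)),f(b,(400,283))]))
E
```

```text
t: 6.93
tool_pos: [0.4512, -0.286, 0.0278]
orientation: [2.424, 1.995, 0.001]
force: [0.0, -2.7, 1.4]
opening: 0.0189
gripper_force: 1.1
t: 7.77
tool_pos: [0.4683, -0.1951, 0.0264]
orientation: [-2.424, -1.996, -0.001]
force: [-0.1, 0.0, 0.6]
opening: 0.0186
gripper_force: 0.0
```

View pics/c3.png

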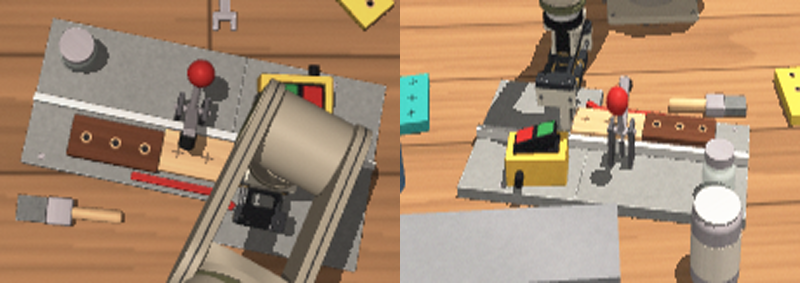

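```bash
cat >> h.py <<'E'
J=np.array([.48855,-.08128]);A=-.1976;RJ=np.array([[np.cos(A),-np.sin(A)],[np.sin(A),np.cos(A)]])
def profile(c,x,y0,y1,z=.04):
    import cv2
    ys=np.arange(y0,y1,.001);uv=np.array([proj(c,[*(J+RJ@[x,y]),z]) for y in ys],np.float32)
    im=cv2.cvtColor(c["image"],6).astype(np.float32)
    return ys,cv2.remap(im,uv[None,:,0],uv[None,:,1],1)[0]
def edges(c,y0,y1,xs=(-.022,-.02,-.018,-.016),z=.04):
    ys,_=profile(c,0,y0,y1,z);p=np.mean([profile(c,x,y0,y1,z)[1] for x in xs],0)
    g=np.convolve(p,[1,1,1,0,-1,-1,-1],'same')/3;g[:4]=g[-4:]=0
    k=[i for i in range(1,len(g)-1) if abs(g[i])>25 and abs(g[i])>=abs(g[i-1]) and abs(g[i])>abs(g[i+1])]
    return [(round(float(ys[i])*1e3),round(float(g[i]))) for i in k]
E
python3 -c "
from h import *
c=cam();print(edges(c,-.02,.2))"
```

```text
[(33, -101), (174, 56)]
```

```bash
python3 -m inch '[2,9,0,0,20,4,18,0,0,20,5,25,0,0,20,6,30,0,0,20,7,34,0,0,20,7.3,36.5,0,0,20,7.3,36.5,0,0,20,7.3,36.5,0,0,20]'
python3 - <<'E'
from h import *;import cv2
c=cam();print(edges(c,.02,.24),edges(c,-.06,.1,(-.046,),.03))
a=c["image"][170:315,205:410]
cv2.imwrite("pics/c4.png",cv2.resize(a,(800,566),interpolation=cv2.INTER_CUBIC))
E
```

```text
t: 8.58
tool_pos: [0.4756, -0.1607, 0.0267]
orientation: [-2.426, -1.996, -0.0]
force: [0.8, -1.0, -0.6]
opening: 0.0182
gripper_force: 0.0
[(68, -106), (209, 60)] [(-43, 49), (-34, -75), (-29, 66), (-18, -70), (72, 40)]
```

View pics/c4.png

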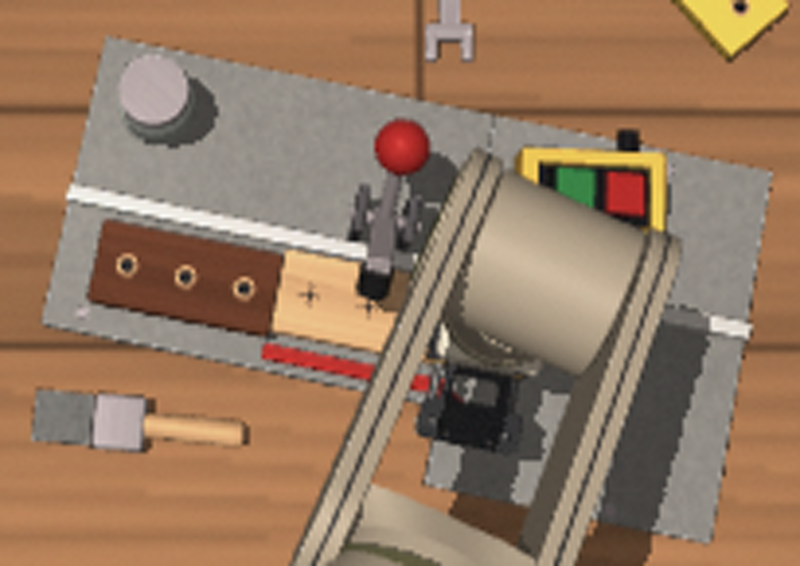

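Boundary at y=68, rail end at 72, so the blank is about 3 mm short. I'll nudge it, then back off and turn for the lever.

```bash
python3 -m inch '[0.3,1.5,0,0,20,0.6,3,0,0,20,0.6,3,0,0,20,0.6,3,0,0,20,-3,-15,0,0,20,-3,-15,40,0,0,-3,-15,80,0,0,-3,-15,120,0,0,-3,-15,160,0,0,-3,-15,180,0,0]'; python3 -c "
from h import *
c=cam();print(edges(c,.02,.24),edges(c,.04,.1,(-.046,),.03),edges(c,-.12,-.03))"
```

```text
t: 9.47
tool_pos: [0.4743, -0.1767, 0.2125]
orientation: [2.422, 1.992, 0.005]
force: [0.1, -0.5, 0.9]
opening: 0.0004
gripper_force: 0.0
[(70, -92), (211, 54)] [(72, 40)] [(-114, -75), (-105, 66), (-99, 32), (-91, 41), (-82, 37), (-71, -67), (-66, 65), (-53, -79), (-46, 79)]
```

```bash
python3 -m inch '[40,15,0,0,0,80,30,0,0,0,118,45,0,0,0,155,60,0,0,0,169,65,0,0,0,169,65,-30,0,0,169,65,-70,0,0,169,65,-70,0,0]'; python3 -m inch '[-12,2.4,0,0,0,-24,5,0,0,0,-36,7,0,0,0,-48,9.6,0,0,0,-58,11.6,0,0,0,-65,13,0,0,0,-65,13,0,0,0]'
python3 - <<'E'
from h import *;import cv2
s=__import__("plant").robot.read_state();d=s["tool_pos"][:2]-J;print(RJ.T@d)
c=cam();print(edges(c,.02,.24),edges(c,-.12,-.03))
a=c["image"][170:315,205:410];b=cam("scene")["image"][160:280,120:350]
f=lambda i,s:cv2.resize(i,s,interpolation=cv2.INTER_CUBIC)
cv2.imwrite("pics/c5.png",np.hstack([f(a,(400,283)),f(b,(400,283))]))
E
```

```text
t: 10.18
tool_pos: [0.6368, -0.1092, 0.127]
orientation: [-2.417, -1.989, 0.012]
force: [-1.8, 1.0, -2.4]
opening: 0.0004
gripper_force: 0.0
t: 10.77
tool_pos: [0.5757, -0.0978, 0.1377]
orientation: [-2.427, -1.995, 0.0]
force: [-0.3, -0.3, -0.2]
opening: 0.0005
gripper_force: 0.0
[0.08865365 0.00088984]
[(56, -75), (60, 54), (70, -65), (75, 70), (87, -82), (211, 54)] [(-116, 33), (-106, -80), (-101, 76), (-89, -69), (-48, 86)]
```

View pics/c5.png

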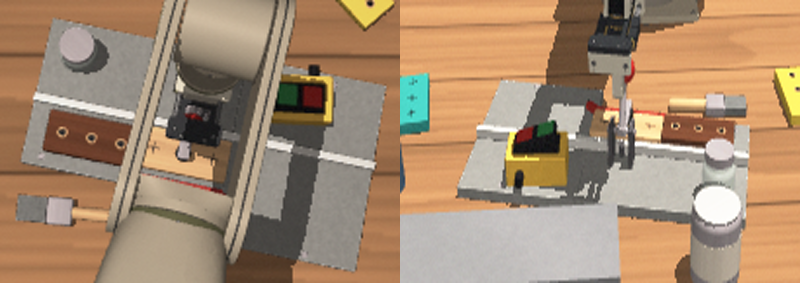

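The lever is shut, with the pad down on the pale plaque and the dark plaque on the out-feed. Now for the switch.

```bash
python3 -m inch '[5,0,35,0,0,3,-10,60,0,0,0,-50,60,0,0,-2,-90,60,0,0,-4,-127,50,0,0,-4,-127,15,0,0,-4,-127,-20,0,0,-4,-127,-32,0,0,-4,-127,-32,0,0]'; python3 -m inch '[0,0,-6,0,0,0,0,-12,0,0,0,0,-17,0,0,0,0,-21,0,0,0,0,-24,0,0,0,0,-24,0,0]'
```

```text
t: 11.62
tool_pos: [0.5697, -0.2236, 0.0999]
orientation: [-2.421, -1.99, 0.006]
force: [-1.3, 0.4, -0.1]
opening: 0.0005
gripper_force: 0.0
t: 12.12
tool_pos: [0.5733, -0.225, 0.0814]
orientation: [2.425, 1.995, 0.001]
force: [0.6, 2.0, 2.8]
opening: 0.0006
gripper_force: 1.1
```

```bash
python3 -m inch '[0,0,-3,0,0,0,0,-5,0,0,0,0,-5,0,0]';python3 -m inch '[0,0,-2,0,0,0,0,-3,0,0,0,0,-3,0,0]'
```

```text
t: 12.37
tool_pos: [0.5737, -0.2252, 0.0804]
orientation: [2.424, 1.994, 0.002]
force: [-12.6, 6.9, 27.8]
opening: 0.0003
gripper_force: 14.6
t: 12.62
tool_pos: [0.5739, -0.2253, 0.0799]
orientation: [2.424, 1.994, 0.002]
force: [-19.8, 11.5, 47.5]
opening: 0.0002
gripper_force: 23.6
```

```bash
python3 -m inch '[0,0,30,0,0,0,0,70,0,0,0,0,110,0,0,-20,-40,140,0,0,-40,-80,140,0,0,-80,-120,140,0,0,-110,-150,140,0,0,-130,-180,140,0,0,-130,-180,140,0,0]'
python3 - <<'E'
from h import *;import cv2
c=cam();print(edges(c,.02,.24),edges(c,-.12,-.03),edges(c,.04,.1,(-.046,),.03))
a=c["image"][170:315,205:410];b=cam("scene")["image"][160:280,120:350]
f=lambda i,s:cv2.resize(i,s,interpolation=cv2.INTER_CUBIC)
cv2.imwrite("pics/c6.png",np.hstack([f(a,(400,283)),f(b,(400,283))]))
E
```

```text
t: 13.37
tool_pos: [0.4396, -0.408, 0.2131]
orientation: [2.428, 1.992, -0.002]
force: [-0.4, -0.5, -0.5]
opening: 0.0002
gripper_force: 0.0
[(70, -91), (211, 53)] [(-73, -53), (-68, 81)] [(72, 41)]
```

View pics/c6.png

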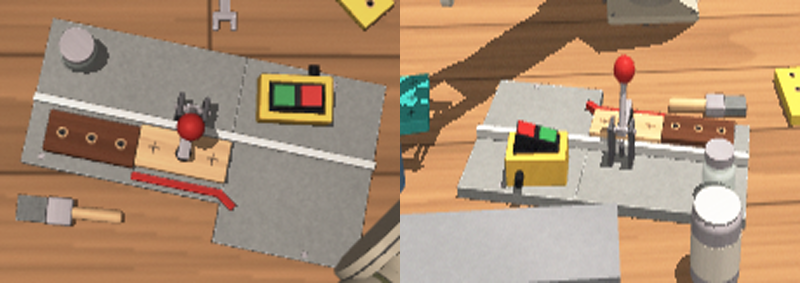

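The pale plaque's ends are level with the rail, at y=70 and about -70. The lever is shut, the dark plaque is on the out-feed, and the rocker's green end is now low with the red end up. The arm is clear, so I'm handing in.

```bash
python3 -c "
from plant import job
print(job.close_job())"
```

```text
the job is handed in; nothing more can be done
None
```

I handed the job in at about 13.5 s: the last pictures show the new plaque clamped level with the rail ends, the drilled one on the out-feed, the switch on green and the arm clear; the hand-in returned no verdict.

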